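# Line up the rotary inspection stage and zero it

## Robot

A 7-joint arm with a two-finger parallel gripper is mounted at the origin on the work surface. World frame = base frame: x ahead of the robot, y to its left, z up, the work surface at z = 0. Lengths are in mm, angles in degrees, forces in N, time in s.
With the tool pointing down it reaches from about 425 to 1025 mm from the base axis. Payload 3.6 kg.
Tool frame: the origin (TCP) lies at the very end of the fingers, on their centre line; the grasp point (between the pads) lies behind it (r.pinch_z is the z of the grasp point in the tool frame, in mm); z points along the fingers, y is the line along which they close (so a half turn about z gives the same grasp; the last joint's range is limited). The gripper opens to 85 mm and grips with 20 to 120 N. Pads are 22 mm wide; open, the fingers measure 114 mm over their backs; the gripper's body (76 mm by 85 mm) begins 54 mm behind the grasp point. The pads swing forward as they close: fully open they stand 13 mm farther back than shut.
Start: joints at [-75.831, 33.873, 2.773, 92.16, -1.908, 54.013, -1.931], TCP at [242.32, 683.308, 231.302] pointing down, gripper open.
Joint ranges: [-153.93, 153.93], [-27.13, 128.08], [-72.61, 78.16], [10.71, 143.7], [-87.88, 267.88], [4.46, 118.87], [-176.78, 176.78]. Speed limits (degrees/s): [147.25, 147.25, 180, 180, 180, 180, 180].

## Interface

Orientations are given as [roll, pitch, yaw] about the fixed x, y, z axes, in that order (R = Rz(yaw) Ry(pitch) Rx(roll)).
In Python, from rig import sensors, cams, sign_off, r gives the robot as it stands.
- The arm moves only by the tool move_arm, never from a script. Its argument "commands" is a list of rows, each an object of numbers: "x", "y", "z": the shift along the tool's x, y, z in m; "spin": the turn about the tool's z in rad; "jaw": the closure, from -1 (fully open) to 1 (shut). A call has 1 to 12 rows; each row shifts and turns the commanded pose from where the row before left it, along the tool's axes as they then stand; what a row does not reach is not made up. A row lasts 1/10 s, in which the tool goes at most 50 mm and 8.59 degrees, less where a joint would pass 70% of its speed; a pose out of reach is approached as far as the arm can. A call with a gripper value outside its range is refused whole. The fingers move at their own pace and stop on an object; "newtons" is the grip in N (left out, the last holds). Time passes only in rows, so rows that do not move let the fingers close. It gives the time, the measured TCP pose, the force, the opening and the grip force at its end, in the units of the state.
- sensors.get_obs(): the state, without advancing time (a new reading comes with each control period).
- cams.grab_frame(name): name is "scene" or "top" or "wrist"; returns a dict with "image" (400x640x3 uint8, blue, green, red), "camera_matrix" (3x3 intrinsics, pixels), "R" (3x3) and "t" (3): a world point X has camera coordinates R X + t. Camera axes: x right, y down, z forward; pixel columns grow to the right and rows downward; lengths in mm; the calibration is good to about 2 mm. A picture is of the moment at which its call begins. There is no depth.
- sign_off(): hands the job in; it is judged then, once.
The state is a dict: "clock": time; "joint_positions": joint angles; "qd": joint speeds; "joint_efforts": joint torques, N m; "ee_pos": TCP position; "orientation": TCP orientation; "wrist_force": force on the tool from outside, world axes, zero at the start; "wrist_torque": the same for the moment, N m; "grip_width": finger opening in mm; "gripper_force": force on a finger pad.
Only numpy, scipy, OpenCV 4.12 (cv2) and the standard library are available. Lean on these libraries where they do the work, as an engineer would, in place of code of your own. Each camera call takes 0.05 s, during which the arm holds its last target. There are 200 camera calls.

## Task

Push the upright finger post on the rotary stage gently round with a fingertip, without pinching it, until the index line on the turntable lines up with the one long line on the scale collar around it. Then press the stage's zero button fully down and let it come up again, with the lines still lined up; do not press it before they are. Do not touch the circuit board in the middle of the turntable, and leave the tools and parts around the stage as they are.

Things in the scene. Friction and masses are not known exactly. Their poses are not given: they have to be found in the camera images.
- stage: the rotary stage, fixed to the bench: round grey plinth 196 mm across and 16 mm high, with an 80 mm wide tail of the same height running out along its own -y to 180 mm from the axis; the tail carries the zero button (150 mm from the axis) and a small readout. Origin: on the turntable's axis at bench height; z up.
- turntable (a joint): angle of the steel turntable disc (144 mm across, top face 22 mm above the bench) about the stage's vertical axis, rad, growing anticlockwise seen from above. It turns freely by more than a full half turn either way (stops at -6.2 and +6.2; starts within 0.9 of 0), has light friction (0.1 N m) and stays where it is left.
- index (a point): the point at the disc's rim where its index line ends, 72 mm from the axis, 22 mm above the bench. The index line is the only white line on the disc, 22 mm long, 5 mm wide, radial.
- target (a point): the point just inside the black scale collar (ring 148 to 190 mm across round the disc, fixed, top 22 mm above the bench) where its one long white line starts, 72 mm from the axis: the index point lies exactly here when the two lines meet. The long line is 21 mm long and 5 mm wide and crosses the whole collar; the other 35 marks, every 10 degrees, are only 6 mm long and 1 mm wide.
- post: the finger post: upright aluminium pin 12 mm thick and 44 mm tall standing on the disc, 58 mm from the axis, directly opposite the index line; it turns with the disc. Origin: centre of its foot, 22 mm above the bench, so its top is 66 mm above the bench.
- board: green circuit board 36 x 50 mm screwed to the middle of the disc (nothing beyond 31 mm from the axis), highest part 11 mm above the disc, 33 mm above the bench. Origin: on the axis at the disc's face. Not to be touched.
- zero_button (a joint): travel of the zero button, m: 0 up, 0.006 fully down; sprung, about 5 N to push it home, comes back up by itself.
- zero_button_top (a point): centre of the top of the round grey zero button (28 mm across, in a black housing on the stage's tail); it is pressed straight down.
- flux_jar: closed jar of flux, 44 mm across, 40 mm tall, standing beside the stage; origin at the centre of its underside. To be left alone.
- screwdriver: screwdriver 170 mm long lying on the mat beside the stage. To be left alone.
- brush: cleaning brush 180 mm long lying behind the stage. To be left alone.
- heatsink: finned aluminium heat sink 40 x 40 x 26 mm standing beside the stage; origin at the centre of its underside. To be left alone.
- solder_spool: metal spool 56 mm across, 42 mm tall, standing beside the stage; origin at the centre of its underside. To be left alone.
- multimeter: multimeter 190 x 90 x 41 mm (knob to 48 mm) lying on its back, to the right of the stage; origin at the centre of its underside. To be left alone.
- tweezers: steel tweezers 130 mm long, 6 mm thick, lying to the left of the stage. To be left alone.

How it is judged (in metres and radians):
On the way, in this order (a step that is already met when the one before it is completed fails the run):
1. the index line is lined up with the long line on the collar and the turntable is at rest (distance between index and target below 0.005 m and velocity of joint turntable between -0.05 and 0.05 rad/s), for 0.2 s.
2. the zero button is pressed fully down with the lines lined up (value of joint zero_button above 0.005 m and distance between index and target below 0.005 m), for 0.05 s.
At the end, for the whole second after the job is handed in: The index point is within 5 mm (about 4 degrees) of the start of the collar's long line, the turntable is at rest and the zero button, after being pressed, is up again (within 2 mm) (all of step 1 and value of joint zero_button below 0.002 m); the robot touches nothing.
It fails at once if the zero button is pressed while the lines are not lined up (value of joint zero_button above 0.003 m and distance between index and target above 0.007 m).
It fails at once if the post is pinched or pushed hard (over 20 N) (contact force between the fingers and post above 20 N).
It fails at once if the circuit board is touched (contact force between any of the fingers, the arm and board above 0.5 N).
It fails at once if a tool or part around the stage is lifted or shifted by more than 20 mm (distance of any of flux_jar, screwdriver, brush, heatsink, solder_spool, multimeter, tweezers from where it was at the start of the episode above 0.02 m).
It also fails if it takes over 59 s, if anything falls off the work surface, if the arm or the gripper's body presses on something with over 40 N, if the wrist force passes 120 N, or if a joint passes its speed limit or range.

## Working session

There is one attempt and no reset: what is moved stays moved. The work goes in short steps, Python scripts to look and compute and a tool call to move; the robot and the scene stay as the last step left them, time stands still between calls to the robot, and variables do not carry over. Pictures are saved under pics/ and viewed, at most 10 in all, crops included, and the job is handed in when it is done.

Besides the shell and the picture viewer there is one more tool, called as a command line: name --argument value ..., lists and objects as JSON in quotes. move_arm: Moves the arm, as the interface text tells. Its arguments: {"type":"object","properties":{"commands":{"type":"array","items":{"type":"object","properties":{"x":{"type":"number"},"y":{"type":"number"},"z":{"type":"number"},"spin":{"type":"number"},"jaw":{"type":"number"}}}},"newtons":{"type":"number"}},"required":["commands"]}

```bash
mkdir -p pics; cat > h.py <<'E'
import numpy as np,cv2
from rig import sensors,cams,sign_off,r
def pix(f,X):
    p=f["camera_matrix"]@(f["R"]@np.array(X,float)+f["t"]); return p[:2]/p[2]
def ray(f,uv,z):
    d=f["R"].T@np.linalg.solve(f["camera_matrix"],[uv[0],uv[1],1.]); c=-f["R"].T@f["t"]
    return c+d*(z-c[2])/d[2]
E
python3 - <<'E'
from h import *
import pickle
F={n:cams.grab_frame(n) for n in("top","scene")}
pickle.dump(F,open("F0.pkl","wb"))
for n in F: cv2.imwrite(f"pics/{n}0.png",F[n]["image"]); print(n,-F[n]["R"].T@F[n]["t"])
o=sensors.get_obs();print(o["clock"],o["ee_pos"],o["orientation"],r.pinch_z)
E
```

```text
top [ 417.90785098   14.89755829 1109.32941169]
scene [1455.20081817 -116.9953775  1003.15024123]
0.1 [242.0192879  682.60960568 230.22188845] [-1.79882430e+02  5.89150368e-03  1.60482867e+02] -18.700000000000003
```

View pics/top0.png

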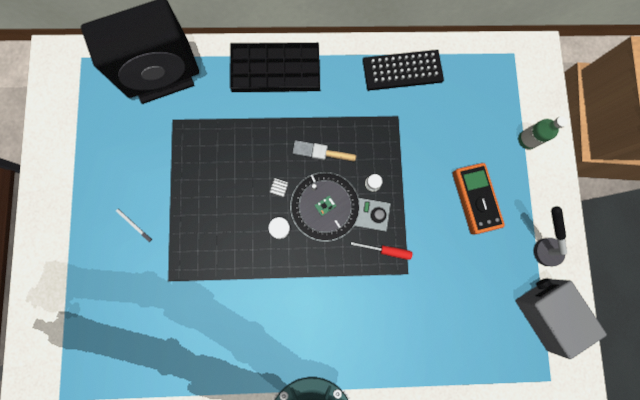

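View pics/scene0.png

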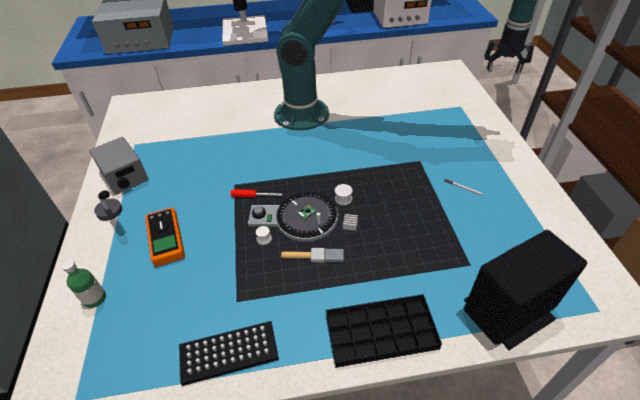

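The top view shows the stage centred near (324,206), with its tail and button to the right at (378,214). The heatsink is at (279,187), jars are at (278,228) and (374,182), and the screwdriver and brush are beside it. I'll enlarge the stage.

```bash
python3 - <<'E'
from h import *
import pickle
F=pickle.load(open("F0.pkl","rb"))
c=F["top"]["image"][160:270,260:420]
cv2.imwrite("pics/top0c.png",cv2.resize(c,None,fx=5,fy=5,interpolation=cv2.INTER_CUBIC))
for uv in [(324,206),(378,214)]: print(ray(F["top"],uv,22))
E
```

```text
[562.9029135  -51.30780285  22.        ]
[ 536.69649472 -200.65465415   22.        ]
```

View pics/top0c.png

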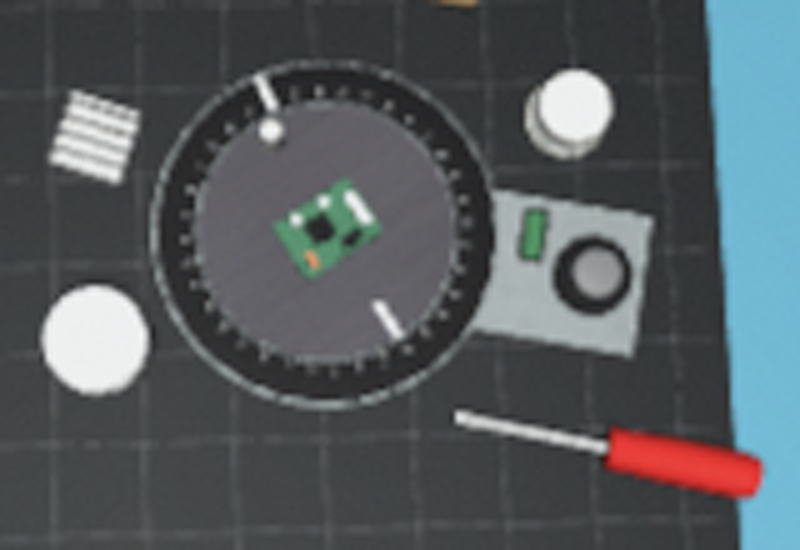

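Crop: index line runs from (375,302) to (400,338), and the long collar line from (260,75) to (277,110). The post top is at (271,130), right next to the long line, so about a half turn is needed. The button top is at (600,271).

```bash
python3 - <<'E'
from h import *
import pickle
from scipy.optimize import least_squares
F=pickle.load(open("F0.pkl","rb"));f=F["top"]
P=lambda u,v,z: ray(f,(260+(u+.5)/5-.5,160+(v+.5)/5-.5),z)
# fit stage pose from disc rim edge by image: edges of plinth 98mm at z16
pts=np.array([P(*q,16) for q in [(150,232),(494,232),(322,60),(322,408)]]);
def fit(pts,R): return least_squares(lambda c:np.hypot(*(pts[:,:2]-c).T)-R,[560,-50])
s=fit(pts,98);print("plinth",s.x,s.fun)
pts=np.array([P(*q,22) for q in [(195,232),(456,232),(325,99),(325,362)]]);s2=fit(pts,72);print("disc",s2.x,s2.fun)
c=(s.x+s2.x)/2
for n,q,z in [("idx_in",(375,302),22),("idx_out",(400,338),22),("long_out",(260,75),22),("long_in",(277,110),22),("posttop",(271,130),66),("button",(600,271),34),("board",(328,228),30),("heatsink",(95,137),26),("jar",(95,340),40),("spool",(570,105),42),("sd tip",(457,416),5),("tail1",(655,217),16),("tail2",(632,357),16)]:
    X=P(*q,z)[:2];d=X-c;print(n,X.round(1),"r",np.hypot(*d).round(1),"ang",np.degrees(np.arctan2(d[1],d[0])).round(1))
g=F["scene"]
for X in [(*c,22)]: print(pix(g,X))
cv2.imwrite("pics/scenec.png",cv2.resize(g["image"][170:270,220:370],None,fx=5,fy=5,interpolation=cv2.INTER_CUBIC))
E
```

```text
plinth [563.88712564 -51.93958755] [-1.93793332 -1.93836922 -0.09755385 -0.08985918]
disc [564.4220291  -53.43196171] [0.50001028 0.5177344  1.63586914 1.61394513]
idx_in [523.2 -79.3] r 48.9 ang -147.0
idx_out [502.9 -92.4] r 72.9 ang -147.1
long_out [652.6 -19.5] r 94.5 ang 20.6
long_in [632.4 -28.4] r 72.4 ang 19.6
posttop [612.9 -23.1] r 57.0 ang 31.3
button [ 535.8 -202.7] r 152.7 ang -100.7
board [564.  -54.2] r 1.5 ang -96.8
heatsink [618.7  73.2] r 137.2 ang 66.6
jar [504.9  74.2] r 140.1 ang 115.0
spool [ 627.5 -189.5] r 150.8 ang -65.2
sd tip [ 460.  -124.1] r 126.3 ang -145.6
tail1 [ 567.4 -239.1] r 186.4 ang -89.0
tail2 [ 489.4 -221.6] r 184.7 ang -113.9
[307.42924268 212.57761788]
```

View pics/scenec.png

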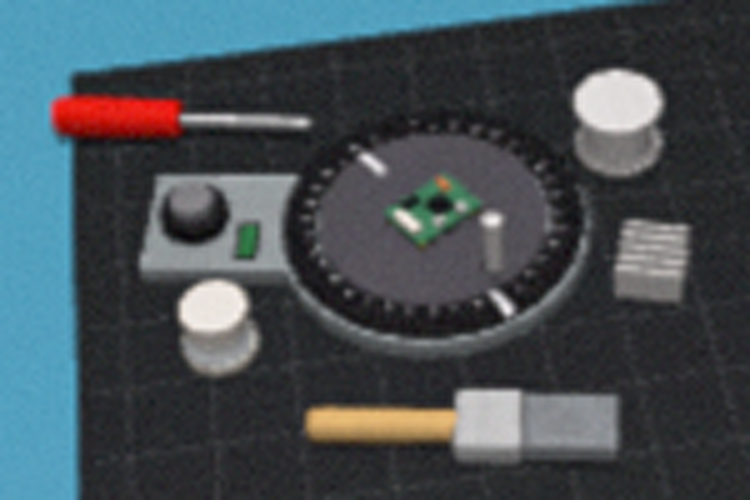

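move_arm --commands '[{"x": -0.025, "y": -0.0235, "jaw": 1}, {"x": -0.025, "y": -0.0235, "jaw": 1}, {"x": -0.025, "y": -0.0235, "jaw": 1}, {"x": -0.025, "y": -0.0235, "jaw": 1}, {"x": -0.025, "y": -0.0235, "jaw": 1}, {"x": -0.025, "y": -0.0235, "jaw": 1}, {"x": -0.025, "y": -0.0235, "jaw": 1}, {"x": -0.025, "y": -0.0235, "jaw": 1}, {"x": -0.025, "y": -0.0235, "jaw": 1}, {"x": -0.025, "y": -0.0235, "jaw": 1}, {"x": -0.025, "y": -0.0235, "jaw": 1}, {"x": -0.025, "y": -0.0235, "jaw": 1}]' --newtons 20

```text
validation failed for argument at $.co...
```

move_arm --commands '[{"x": -0.025, "y": -0.0235, "jaw": 1}, {"x": -0.025, "y": -0.0235, "jaw": 1}, {"x": -0.025, "y": -0.0235, "jaw": 1}, {"x": -0.025, "y": -0.0235, "jaw": 1}, {"x": -0.025, "y": -0.0235, "jaw": 1}, {"x": -0.025, "y": -0.0235, "jaw": 1}, {"x": -0.025, "y": -0.0235, "jaw": 1}, {"x": -0.025, "y": -0.0235, "jaw": 1}, {"x": -0.025, "y": -0.0235, "jaw": 1}, {"x": -0.025, "y": -0.0235, "jaw": 1}, {"x": -0.025, "y": -0.0235, "jaw": 1}, {"x": -0.025, "y": -0.0235, "jaw": 1}]'

```text
validation failed for argument at $.co...
```

move_arm --commands '[{"spin": 0.14}, {"spin": 0.14}, {"spin": 0.14}, {"spin": 0.14}, {"spin": 0.14}, {"spin": 0.14}, {"spin": 0.14}, {"spin": 0.14}, {"spin": 0.14}, {"spin": 0.14}]'

```text
validation failed for argument at $.co...
```

move_arm --commands '[{"spin": 0.14}, {"spin": 0.14}, {"spin": 0.14}, {"spin": 0.14}, {"spin": 0.14}, {"spin": 0.14}, {"spin": 0.14}, {"spin": 0.14}, {"spin": 0.14}, {"spin": 0.106}, {}]'

```text
validation failed for argument at $.co...
```

move_arm --commands '[{"x": -0.025, "y": -0.0235, "z": 0, "spin": 0, "jaw": 1}]' --newtons 20

```text
clock: 0.2
ee_pos: [253.1, 656.9, 230.4]
orientation: [179.9, -0.2, 160.9]
wrist_force: [0.1, 0.3, 1.2]
grip_width: 72.9
gripper_force: 0.0
```

move_arm --commands '[{"x": -0.025, "y": -0.0235, "z": 0, "spin": 0, "jaw": 1}, {"x": -0.025, "y": -0.0235, "z": 0, "spin": 0, "jaw": 1}, {"x": -0.025, "y": -0.0235, "z": 0, "spin": 0, "jaw": 1}, {"x": -0.025, "y": -0.0235, "z": 0, "spin": 0, "jaw": 1}, {"x": -0.025, "y": -0.0235, "z": 0, "spin": 0, "jaw": 1}, {"x": -0.025, "y": -0.0235, "z": 0, "spin": 0, "jaw": 1}, {"x": -0.025, "y": -0.0235, "z": 0, "spin": 0, "jaw": 1}, {"x": -0.025, "y": -0.0235, "z": 0, "spin": 0, "jaw": 1}, {"x": -0.025, "y": -0.0235, "z": 0, "spin": 0, "jaw": 1}, {"x": -0.025, "y": -0.0235, "z": 0, "spin": 0, "jaw": 1}, {"x": -0.025, "y": -0.0235, "z": 0, "spin": 0, "jaw": 1}, {"x": -0.025, "y": -0.0235, "z": 0, "spin": 0, "jaw": 1}]' --newtons 20

```text
clock: 1.4
ee_pos: [446.7, 285.3, 231.1]
orientation: [-180.0, -0.0, 160.5]
wrist_force: [0.4, -0.4, 0.2]
grip_width: 0.1
gripper_force: 0.0
```

move_arm --commands '[{"x": -0.025, "y": -0.0235, "z": 0, "spin": 0, "jaw": 1}, {"x": -0.025, "y": -0.0235, "z": 0, "spin": 0, "jaw": 1}, {"x": -0.025, "y": -0.0235, "z": 0, "spin": 0, "jaw": 1}, {"x": -0.025, "y": -0.0235, "z": 0, "spin": 0, "jaw": 1}, {"x": -0.025, "y": -0.0235, "z": 0, "spin": 0, "jaw": 1}, {"x": -0.025, "y": -0.0235, "z": 0, "spin": 0, "jaw": 1}, {"x": -0.025, "y": -0.0235, "z": 0, "spin": 0, "jaw": 1}, {"x": -0.025, "y": -0.0235, "z": 0, "spin": 0, "jaw": 1}, {"x": -0.025, "y": -0.0235, "z": 0, "spin": 0, "jaw": 1}, {"x": -0.025, "y": -0.0235, "z": 0, "spin": 0, "jaw": 1}, {"x": -0.025, "y": -0.0235, "z": 0, "spin": 0, "jaw": 1}]' --newtons 20

```text
clock: 2.5
ee_pos: [619.4, -50.0, 230.9]
orientation: [-180.0, -0.1, 160.5]
wrist_force: [-0.5, 0.4, -0.7]
grip_width: 0.3
gripper_force: 0.0
```

move_arm --commands '[{"x": 0, "y": 0, "z": 0, "spin": 0.14, "jaw": 1}, {"x": 0, "y": 0, "z": 0, "spin": 0.14, "jaw": 1}, {"x": 0, "y": 0, "z": 0, "spin": 0.14, "jaw": 1}, {"x": 0, "y": 0, "z": 0, "spin": 0.14, "jaw": 1}, {"x": 0, "y": 0, "z": 0, "spin": 0.14, "jaw": 1}, {"x": 0, "y": 0, "z": 0, "spin": 0.14, "jaw": 1}, {"x": 0, "y": 0, "z": 0, "spin": 0.14, "jaw": 1}, {"x": 0, "y": 0, "z": 0, "spin": 0.14, "jaw": 1}, {"x": 0, "y": 0, "z": 0, "spin": 0.14, "jaw": 1}, {"x": 0, "y": 0, "z": 0, "spin": 0.14, "jaw": 1}]' --newtons 20

```text
clock: 3.5
ee_pos: [618.9, -48.6, 230.9]
orientation: [-179.9, 0.0, 79.9]
wrist_force: [0.2, -0.1, 0.2]
grip_width: 0.2
gripper_force: 0.0
```

move_arm --commands '[{"x": 0, "y": 0, "z": 0, "spin": 0.14, "jaw": 1}, {"x": 0, "y": 0, "z": 0, "spin": 0.14, "jaw": 1}, {"x": 0, "y": 0, "z": 0, "spin": 0.14, "jaw": 1}, {"x": 0, "y": 0, "z": 0, "spin": 0.14, "jaw": 1}, {"x": 0, "y": 0, "z": 0, "spin": 0.14, "jaw": 1}, {"x": 0, "y": 0, "z": 0, "spin": 0.14, "jaw": 1}, {"x": 0, "y": 0, "z": 0, "spin": 0.14, "jaw": 1}, {"x": 0, "y": 0, "z": 0, "spin": 0.14, "jaw": 1}, {"x": 0, "y": 0, "z": 0, "spin": 0.14, "jaw": 1}, {"x": 0, "y": 0, "z": 0, "spin": 0.1, "jaw": 1}, {"x": 0, "y": 0, "z": 0, "spin": 0, "jaw": 1}]' --newtons 20

```text
clock: 4.6
ee_pos: [619.0, -48.3, 230.6]
orientation: [180.0, 0.1, 2.4]
wrist_force: [-0.3, -0.1, 0.4]
grip_width: -0.3
gripper_force: 0.0
```

move_arm --commands '[{"x": 0.003, "y": 0.0025, "z": 0.02, "spin": 0, "jaw": 1}, {"x": 0, "y": 0, "z": 0.03, "spin": 0, "jaw": 1}, {"x": 0, "y": 0, "z": 0.03, "spin": 0, "jaw": 1}, {"x": 0, "y": 0, "z": 0.03, "spin": 0, "jaw": 1}, {"x": 0, "y": 0, "z": 0.02, "spin": 0, "jaw": 1}, {"x": 0, "y": 0, "z": 0.02, "spin": 0, "jaw": 1}, {"x": 0, "y": 0, "z": 0.015, "spin": 0, "jaw": 1}, {"x": 0, "y": 0, "z": 0.015, "spin": 0, "jaw": 1}, {"x": 0, "y": 0, "z": 0.005, "spin": 0, "jaw": 1}, {"x": 0, "y": 0, "z": 0, "spin": 0, "jaw": 1}]'

```text
clock: 5.6
ee_pos: [622.1, -51.2, 45.6]
orientation: [-180.0, 0.1, 2.3]
wrist_force: [0.5, 0.8, -0.8]
grip_width: -0.2
gripper_force: 0.0
```

```bash
python3 - <<'E'
from h import *
o=sensors.get_obs();print(o["clock"],o["ee_pos"],o["orientation"],o["wrist_force"],o["joint_positions"])
a=cams.grab_frame("scene")["image"][150:250,230:380];b=cams.grab_frame("wrist")["image"]
cv2.imwrite("pics/s1.png",np.vstack([cv2.resize(a,(450,300),interpolation=2),cv2.resize(b,(450,281))]))
E
```

```text
5.6 [622.0596619  -51.17972343  45.58480358] [-1.79986671e+02  6.20438649e-02  2.34847039e+00] [ 0.49470884  0.80763163 -0.76390359] [-24.4913011   47.79829382  38.16540268 112.72613971 -49.1767653
  37.23304846 -41.61386594]
```

View pics/s1.png

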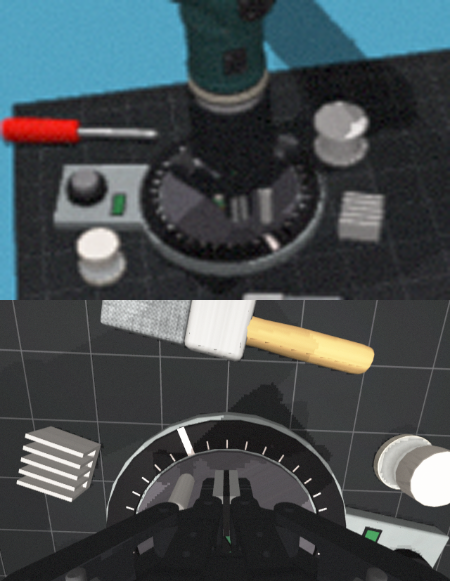

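The finger is closed beside the post, on its clockwise side, with a clear gap to it. The circular push can start.

move_arm --commands '[{"x": -0.0001, "y": -0.003, "z": 0, "spin": -0.0524, "jaw": 1}, {"x": -0.0001, "y": -0.003, "z": 0, "spin": -0.0524, "jaw": 1}, {"x": -0.0001, "y": -0.003, "z": 0, "spin": -0.0524, "jaw": 1}, {"x": -0.0001, "y": -0.003, "z": 0, "spin": -0.0524, "jaw": 1}, {"x": -0.0001, "y": -0.003, "z": 0, "spin": -0.0524, "jaw": 1}, {"x": -0.0001, "y": -0.003, "z": 0, "spin": -0.0524, "jaw": 1}, {"x": -0.0001, "y": -0.003, "z": 0, "spin": -0.0524, "jaw": 1}, {"x": -0.0001, "y": -0.003, "z": 0, "spin": -0.0524, "jaw": 1}, {"x": -0.0001, "y": -0.003, "z": 0, "spin": -0.0524, "jaw": 1}, {"x": -0.0001, "y": -0.003, "z": 0, "spin": -0.0524, "jaw": 1}, {"x": -0.0001, "y": -0.003, "z": 0, "spin": -0.0524, "jaw": 1}, {"x": -0.0001, "y": -0.003, "z": 0, "spin": -0.0524, "jaw": 1}]'

```text
clock: 6.9
ee_pos: [612.2, -18.9, 47.9]
orientation: [179.7, -0.2, 38.5]
wrist_force: [2.6, -0.5, -0.6]
grip_width: -0.1
gripper_force: 0.9
```

```bash
cat > st.py <<'E'
from h import *
o=sensors.get_obs();d=np.array(o["ee_pos"][:2])-[564.1,-52.7]
print(o["clock"],"r",np.hypot(*d),"phi",np.degrees(np.arctan2(d[1],d[0])),"yaw",o["orientation"][2],o["wrist_force"],o["joint_positions"])
E
python3 st.py; python3 - <<'E'
from h import *
cv2.imwrite("pics/w2.png",cams.grab_frame("wrist")["image"])
E
```

```text
6.9 r 58.816792863062624 phi 35.06053724391589 yaw 38.47047572217229 [ 2.61934539 -0.54155071 -0.62825553] [-22.19207276  44.00795598  29.03586154 114.26544719 -39.88955892
  31.54102678 -16.60503879]
```

View pics/w2.png

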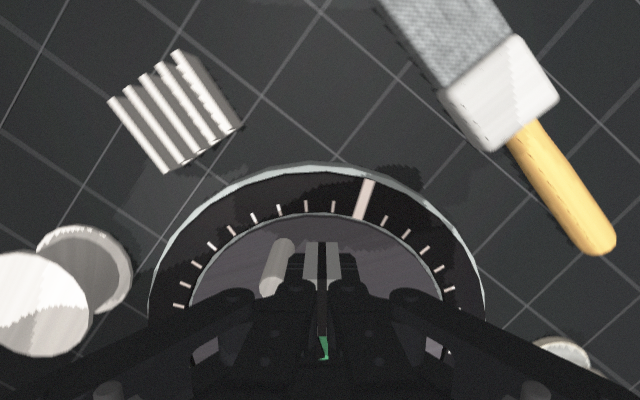

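move_arm --commands '[{"x": -0.0001, "y": -0.0041, "z": 0, "spin": -0.07, "jaw": 1}, {"x": -0.0001, "y": -0.0041, "z": 0, "spin": -0.07, "jaw": 1}, {"x": -0.0001, "y": -0.0041, "z": 0, "spin": -0.07, "jaw": 1}, {"x": -0.0001, "y": -0.0041, "z": 0, "spin": -0.07, "jaw": 1}, {"x": -0.0001, "y": -0.0041, "z": 0, "spin": -0.07, "jaw": 1}, {"x": -0.0001, "y": -0.0041, "z": 0, "spin": -0.07, "jaw": 1}, {"x": -0.0001, "y": -0.0041, "z": 0, "spin": -0.07, "jaw": 1}, {"x": -0.0001, "y": -0.0041, "z": 0, "spin": -0.07, "jaw": 1}, {"x": -0.0001, "y": -0.0041, "z": 0, "spin": -0.07, "jaw": 1}, {"x": -0.0001, "y": -0.0041, "z": 0, "spin": -0.07, "jaw": 1}, {"x": -0.0001, "y": -0.0041, "z": 0, "spin": -0.07, "jaw": 1}, {"x": -0.0001, "y": -0.0041, "z": 0, "spin": -0.07, "jaw": 1}]'

```text
clock: 8.15
ee_pos: [570.1, 4.7, 47.6]
orientation: [179.7, -0.0, 86.6]
wrist_force: [1.7, 1.6, 1.2]
grip_width: 0.1
gripper_force: 0.9
```

```bash
python3 st.py
```

```text
8.15 r 57.71095762610565 phi 84.05155028396955 yaw 86.61459828606158 [1.65319207 1.60113959 1.24126991] [-16.1711986   39.48234064  15.69287043 119.36769481 -24.99639385
  23.94489555  15.70757928]
```

move_arm --commands '[{"x": -0.0001, "y": -0.0041, "z": 0, "spin": -0.07, "jaw": 1}, {"x": -0.0001, "y": -0.0041, "z": 0, "spin": -0.07, "jaw": 1}, {"x": -0.0001, "y": -0.0041, "z": 0, "spin": -0.07, "jaw": 1}, {"x": -0.0001, "y": -0.0041, "z": 0, "spin": -0.07, "jaw": 1}, {"x": -0.0001, "y": -0.0041, "z": 0, "spin": -0.07, "jaw": 1}, {"x": -0.0001, "y": -0.0041, "z": 0, "spin": -0.07, "jaw": 1}, {"x": -0.0001, "y": -0.0041, "z": 0, "spin": -0.07, "jaw": 1}, {"x": -0.0001, "y": -0.0041, "z": 0, "spin": -0.07, "jaw": 1}, {"x": -0.0001, "y": -0.0041, "z": 0, "spin": -0.07, "jaw": 1}, {"x": -0.0001, "y": -0.0041, "z": 0, "spin": -0.07, "jaw": 1}, {"x": -0.0001, "y": -0.0041, "z": 0, "spin": -0.07, "jaw": 1}, {"x": -0.0001, "y": -0.0041, "z": 0, "spin": -0.07, "jaw": 1}]'

```text
clock: 9.35
ee_pos: [524.4, -11.4, 47.4]
orientation: [179.8, 0.1, 134.8]
wrist_force: [0.5, 2.2, 0.7]
grip_width: -0.1
gripper_force: 1.0
```

```bash
python3 st.py
```

```text
9.35 r 57.3100017793048 phi 133.83758416927697 yaw 134.76350184386627 [0.54381361 2.20424928 0.69005703] [ -6.1590098   36.63397988   3.34877709 124.70952763  -6.27216776
  18.60697205  47.23278186]
```

move_arm --commands '[{"x": 0, "y": -0.0041, "z": 0, "spin": -0.07, "jaw": 1}, {"x": 0, "y": -0.0041, "z": 0, "spin": -0.07, "jaw": 1}, {"x": 0, "y": -0.0041, "z": 0, "spin": -0.07, "jaw": 1}, {"x": 0, "y": -0.0041, "z": 0, "spin": -0.07, "jaw": 1}, {"x": 0, "y": -0.0041, "z": 0, "spin": -0.07, "jaw": 1}, {"x": 0, "y": -0.0041, "z": 0, "spin": -0.07, "jaw": 1}, {"x": 0, "y": -0.0041, "z": 0, "spin": -0.07, "jaw": 1}, {"x": 0, "y": -0.002, "z": 0, "spin": -0.035, "jaw": 1}, {"x": 0, "y": 0, "z": 0, "spin": 0, "jaw": 1}, {"x": 0, "y": 0, "z": 0, "spin": 0, "jaw": 1}]'

```text
clock: 10.35
ee_pos: [506.9, -37.5, 46.6]
orientation: [-180.0, 0.0, 164.6]
wrist_force: [1.2, 0.7, 0.2]
grip_width: 0.2
gripper_force: 0.5
```

```bash
python3 st.py; python3 - <<'E'
from h import *
import pickle
F={n:cams.grab_frame(n) for n in("top","scene","wrist")};pickle.dump(F,open("F1.pkl","wb"))
g=F["scene"]["image"][170:250,250:370];t=F["top"]["image"][160:270,260:420]
cv2.imwrite("pics/s3.png",np.vstack([cv2.resize(g,(440,293),interpolation=2),cv2.resize(t,(440,302),interpolation=2)]))
E
```

```text
10.35 r 59.18097867774868 phi 165.15245680009207 yaw 164.62571099003213 [1.19138128 0.65958482 0.19019914] [  1.67335654  36.05620417  -3.46148753 126.42690991   6.78475839
  17.65142313  67.03249832]
```

View pics/s3.png

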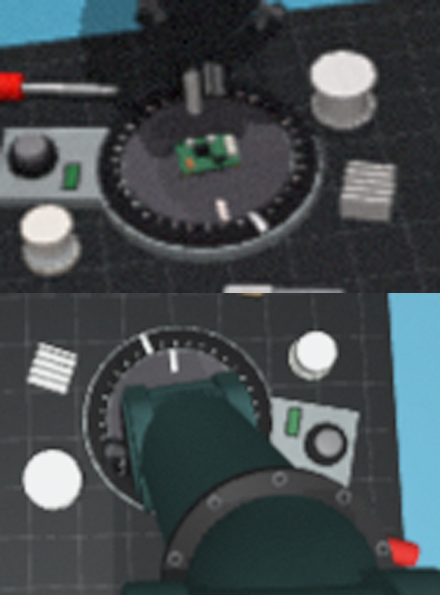

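Both lines are visible in top and scene, and the index is still about 15-20° short. I'll measure the angles by polar sampling on the disc face.

```bash
cat > ang.py <<'E'
from h import *
import sys,pickle
def line(f,c,r0,r1,lo,hi):
    A=np.radians(np.arange(lo,hi,.25)); Rr=np.arange(r0,r1,1.)
    uv=np.array([[pix(f,(c[0]+q*np.cos(a),c[1]+q*np.sin(a),22)) for q in Rr] for a in A],np.float32)
    m=cv2.remap(cv2.cvtColor(f["image"],6),uv[...,0],uv[...,1],cv2.INTER_LINEAR).astype(float).mean(1)
    i=m.argmax();w=np.clip(m-(m.max()+np.median(m))/2,0,None);w[np.abs(np.arange(len(m))-i)>28]=0
    return np.degrees((w*A).sum()/w.sum()),m.max()-np.median(m)
def show(F,lo=-20,hi=45):
    for n in("top","scene"):
        for c in[(564.1,-52.7)]:
            a=line(F[n],c,53,69,lo,hi);b=line(F[n],c,80,93,lo,hi)
            print(n,"index %.2f (%.0f) long %.2f (%.0f) to go %.2f"%(*a,*b,b[0]-a[0]))
if __name__=="__main__":
    F=pickle.load(open(sys.argv[1],"rb")) if len(sys.argv)>1 else {n:cams.grab_frame(n) for n in("top","scene")}
    show(F)
E
python3 ang.py F1.pkl; python3 - <<'E'
from ang import *
F=pickle.load(open("F0.pkl","rb"))
for n in("top","scene"):
  f=F[n];print(n,line(f,(564.1,-52.7),80,93,-20,45),line(f,(564.1,-52.7),53,69,-175,-120))
E
```

```text
top index 3.10 (133) long 21.23 (169) to go 18.13
scene index 0.47 (128) long 19.84 (172) to go 19.37
top (np.float64(21.23192484540986), np.float64(166.9230769230769)) (np.float64(-146.7733261339093), np.float64(118.8125))
scene (np.float64(19.843921718178507), np.float64(170.03846153846155)) (np.float64(-145.4252607871029), np.float64(113.25))
```

move_arm --commands '[{"x": 0, "y": -0.002, "z": 0, "spin": -0.035, "jaw": 1}, {"x": 0, "y": -0.002, "z": 0, "spin": -0.035, "jaw": 1}, {"x": 0, "y": -0.002, "z": 0, "spin": -0.035, "jaw": 1}, {"x": 0, "y": -0.002, "z": 0, "spin": -0.035, "jaw": 1}, {"x": 0, "y": -0.002, "z": 0, "spin": -0.035, "jaw": 1}, {"x": 0, "y": -0.002, "z": 0, "spin": -0.035, "jaw": 1}, {"x": 0, "y": -0.002, "z": 0, "spin": -0.035, "jaw": 1}, {"x": 0, "y": -0.001, "z": 0, "spin": -0.017, "jaw": 1}, {"x": 0, "y": 0, "z": 0, "spin": 0, "jaw": 1}, {"x": 0, "y": 0, "z": 0, "spin": 0, "jaw": 1}]'

```text
clock: 11.5
ee_pos: [504.2, -52.7, 46.3]
orientation: [-180.0, -0.0, 179.7]
wrist_force: [-0.3, 0.3, 0.4]
grip_width: 0.0
gripper_force: 0.3
```

```bash
python3 st.py; python3 ang.py
```

```text
11.5 r 59.92615010331996 phi 179.95963084941232 yaw 179.68630072272296 [-0.25973175  0.30118855  0.35968163] [  5.96411208  36.12515932  -6.9501473  126.45604424  13.35417612
  18.09780095  77.31008696]
top index 17.90 (130) long 21.23 (169) to go 3.33
scene index 15.96 (120) long 19.84 (172) to go 3.88
```

move_arm --commands '[{"x": 0, "y": -0.0012, "z": 0, "spin": -0.02, "jaw": 1}, {"x": 0, "y": -0.0012, "z": 0, "spin": -0.02, "jaw": 1}, {"x": 0, "y": -0.0011, "z": 0, "spin": -0.02, "jaw": 1}, {"x": 0, "y": 0, "z": 0, "spin": 0, "jaw": 1}, {"x": 0, "y": 0, "z": 0, "spin": 0, "jaw": 1}, {"x": 0, "y": 0, "z": 0, "spin": 0, "jaw": 1}]'

```text
clock: 12.2
ee_pos: [504.2, -55.8, 46.3]
orientation: [-180.0, -0.0, -176.9]
wrist_force: [-1.2, 1.1, 0.7]
grip_width: -0.4
gripper_force: 0.6
```

```bash
python3 st.py; python3 ang.py
```

```text
12.2 r 60.01723151360346 phi -177.04035476144585 yaw -176.8570850788472 [-1.21401735  1.11689719  0.69759913] [  6.95951498  36.16939613  -7.80104993 126.38315309  14.80658062
  18.29430139  79.70055795]
top index 20.73 (129) long 21.23 (169) to go 0.51
scene index 18.88 (126) long 19.82 (172) to go 0.94
```

Aligned to under 1°. Backing off clockwise, rising, and moving over to the button.

move_arm --commands '[{"x": 0, "y": 0.003, "z": 0, "spin": 0, "jaw": 1}, {"x": 0, "y": 0.009, "z": 0, "spin": 0, "jaw": 1}, {"x": 0, "y": 0, "z": -0.03, "spin": 0, "jaw": 1}, {"x": 0, "y": 0, "z": -0.03, "spin": 0, "jaw": 1}, {"x": -0.0047, "y": -0.0317, "z": 0, "spin": 0, "jaw": 1}, {"x": -0.0047, "y": -0.0317, "z": 0, "spin": 0, "jaw": 1}, {"x": -0.0047, "y": -0.0317, "z": 0, "spin": 0, "jaw": 1}, {"x": -0.0047, "y": -0.0317, "z": 0, "spin": 0, "jaw": 1}, {"x": -0.0047, "y": -0.0317, "z": 0, "spin": 0, "jaw": 1}, {"x": 0, "y": 0, "z": 0, "spin": 0, "jaw": 1}, {"x": 0, "y": 0, "z": 0, "spin": 0, "jaw": 1}]'

```text
clock: 13.4
ee_pos: [536.0, -201.1, 106.2]
orientation: [-180.0, 0.0, -176.9]
wrist_force: [1.1, 0.6, -0.5]
grip_width: -0.2
gripper_force: 0.0
```

```bash
python3 st.py; python3 - <<'E'
from ang import *
F={n:cams.grab_frame(n) for n in("top","scene")};show(F)
g=F["scene"]["image"][170:250,240:360]
t=pickle.load(open("F0.pkl","rb"))["scene"]
for z in(22,28,34,40): print(z,pix(t,(535.5,-201,z)))
cv2.imwrite("pics/s4.png",np.vstack([cv2.resize(g,(440,293),interpolation=2),cv2.resize(t["image"][195:225,240:285],(440,293),interpolation=2)]))
E
```

```text
13.4 r 150.99471584946545 phi -100.73651248599968 yaw -176.94381631666195 [ 1.06893811  0.61562577 -0.46235458] [ 25.07058695  33.3839006  -12.48520965 116.77138085  13.29607225
  31.14842634  96.21892307]
top index 20.74 (120) long 21.23 (169) to go 0.49
scene index 18.85 (127) long 19.83 (177) to go 0.98
22 [259.3117542  212.40691013]
28 [259.0459231  211.11698096]
34 [258.77834055 209.81855297]
40 [258.50898918 208.51154188]
```

View pics/s4.png

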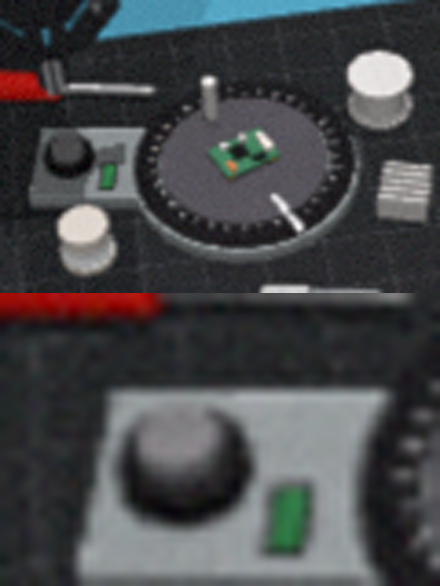

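The lines form one straight line in the scene view. The button top sits at about z 35, under the fingertip. Descending.

move_arm --commands '[{"x": 0, "y": 0, "z": 0.025, "spin": 0, "jaw": 1}, {"x": 0, "y": 0, "z": 0.025, "spin": 0, "jaw": 1}, {"x": 0, "y": 0, "z": 0.01, "spin": 0, "jaw": 1}, {"x": 0, "y": 0, "z": 0, "spin": 0, "jaw": 1}, {"x": 0, "y": 0, "z": 0.003, "spin": 0, "jaw": 1}, {"x": 0, "y": 0, "z": 0.003, "spin": 0, "jaw": 1}, {"x": 0, "y": 0, "z": 0.002, "spin": 0, "jaw": 1}, {"x": 0, "y": 0, "z": 0.002, "spin": 0, "jaw": 1}, {"x": 0, "y": 0, "z": 0, "spin": 0, "jaw": 1}]'

```text
clock: 14.4
ee_pos: [536.4, -200.8, 36.7]
orientation: [-180.0, 0.1, -176.9]
wrist_force: [-0.1, 0.3, 1.0]
grip_width: -0.2
gripper_force: 1.1
```

move_arm --commands '[{"x": 0, "y": 0, "z": 0.002, "spin": 0, "jaw": 1}, {"x": 0, "y": 0, "z": 0.001, "spin": 0, "jaw": 1}, {"x": 0, "y": 0, "z": 0.001, "spin": 0, "jaw": 1}, {"x": 0, "y": 0, "z": 0, "spin": 0, "jaw": 1}]'

```text
clock: 14.8
ee_pos: [536.3, -200.9, 32.5]
orientation: [-180.0, 0.0, -176.9]
wrist_force: [0.3, -1.1, 4.4]
grip_width: 0.3
gripper_force: 2.3
```

move_arm --commands '[{"x": 0, "y": 0, "z": 0.001, "spin": 0, "jaw": 1}, {"x": 0, "y": 0, "z": 0.001, "spin": 0, "jaw": 1}, {"x": 0, "y": 0, "z": 0, "spin": 0, "jaw": 1}]'

```text
clock: 15.1
ee_pos: [536.4, -200.8, 31.9]
orientation: [-179.9, 0.0, -176.8]
wrist_force: [-2.3, 1.0, 16.3]
grip_width: -0.1
gripper_force: 8.0
```

Contact came at about z 38 and the hard stop is at about 32, so that is the full 6 mm. I'll hold briefly and then lift clear.

move_arm --commands '[{"x": 0, "y": 0, "z": 0.0005, "spin": 0, "jaw": 1}, {"x": 0, "y": 0, "z": 0, "spin": 0, "jaw": 1}]'

```text
clock: 15.3
ee_pos: [536.4, -200.9, 31.9]
orientation: [-179.9, 0.1, -176.8]
wrist_force: [-2.3, 0.9, 19.8]
grip_width: 0.2
gripper_force: 9.8
```

move_arm --commands '[{"x": 0, "y": 0, "z": -0.003, "spin": 0, "jaw": 1}, {"x": 0, "y": 0, "z": -0.005, "spin": 0, "jaw": 1}, {"x": 0, "y": 0, "z": -0.02, "spin": 0, "jaw": 1}, {"x": 0, "y": 0, "z": -0.03, "spin": 0, "jaw": 1}, {"x": 0, "y": 0, "z": -0.03, "spin": 0, "jaw": 1}, {"x": 0, "y": 0, "z": 0, "spin": 0, "jaw": 1}, {"x": 0, "y": 0, "z": 0, "spin": 0, "jaw": 1}]'

```text
clock: 16.0
ee_pos: [535.5, -200.8, 117.9]
orientation: [-180.0, -0.0, -176.9]
wrist_force: [-0.4, -0.2, -0.1]
grip_width: -0.3
gripper_force: 0.0
```

```bash
python3 st.py; python3 - <<'E'
from ang import *
F={n:cams.grab_frame(n) for n in("top","scene")};show(F)
a=F["scene"]["image"][170:250,240:360]
cv2.imwrite("pics/s5.png",cv2.resize(a,(600,400),interpolation=2))
E
```

```text
16.0 r 150.80013539523137 phi -100.93108591353011 yaw -176.85770220349085 [-0.40464892 -0.16835578 -0.08678579] [ 25.51191398  32.36640098 -13.08255264 116.48309066  13.04712723
  32.50782217  96.49091437]
top index 20.74 (121) long 21.23 (169) to go 0.49
scene index 18.85 (126) long 19.83 (175) to go 0.98
```

View pics/s5.png

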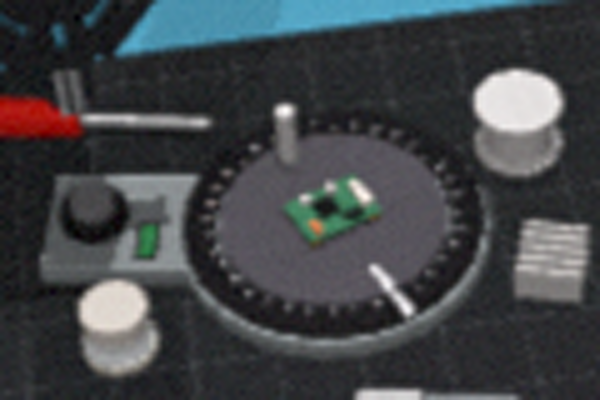

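The index and long line meet (375,268 to 410,310), the button at (95,210) is up, and the fingers are clear.

```bash
python3 -c "from rig import sign_off;print(sign_off())"
```

```text
the job is handed in; nothing more can be done
None
```

The job is handed in: I pushed the turntable round until its index line was within about 1° of the long collar line, pressed the zero button to its stop and released it, and left the fingers clear; no judging result came back.

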